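# Hold the marker through the batten slot to spot the last screw

## Robot

A 6-joint arm with a two-finger parallel gripper is mounted at the origin on the work surface. World frame = base frame: x ahead of the robot, y to its left, z up, the work surface at z = 0. Lengths are in mm, angles in rad, forces in N, time in s.
With the tool pointing down it reaches from about 350 to 775 mm from the base axis. Payload 7.3 kg.
Tool frame: the origin (TCP) lies on the centre line of the jaws, within the pads' length; the fingertips stand 17 mm ahead of it and the grasp point (between the pads) lies 2 mm behind it; z points along the fingers, y is the line along which they close (so a half turn about z gives the same grasp; the last joint's range is limited). The gripper opens to 92 mm and grips with 3 to 60 N. Pads are 19 mm wide; open, the fingers measure 130 mm over their backs; the gripper's body (75 mm by 190 mm) begins 47 mm behind the grasp point.
Start: joints at [1.048, 0.342, 1.524, -0, 1.275, -0.146], TCP at [193.158, 488.194, 243.741] pointing down, gripper open.
Joint ranges: [-2.53, 2.53], [-0.77, 2.02], [0.04, 2.7], [-1, 4.14], [0.28, 2.66], [-3.11, 3.11]. Speed limits (rad/s): [2.57, 2.57, 3.14, 3.14, 3.14, 3.14].

## Interface

Orientations are given as [roll, pitch, yaw] about the fixed x, y, z axes, in that order (R = Rz(yaw) Ry(pitch) Rx(roll)).
In Python, from plant import bot gives the robot as it stands. The module is installed in compiled form; this text tells all that it offers.
- The arm moves only by the shell command python3 -m pendant 'ROWS'. ROWS is JSON, a list of rows, each a list of 3 entries, a list of its own where there are three numbers: the shift along the world's x, y, z as a fraction of full scale, then the turn, a rotation vector about the world's x, y, z as a fraction of full scale, then the opening, from -1 (shut) to 1 (fully open), so that 0 is half open. In form: [[[tx, ty, tz], [rx, ry, rz], claw], ...]. A call has exactly 10 rows; each row shifts and turns the commanded pose from where the row before left it; what a row does not reach is not made up. Full scale, the value 1, is 30 mm for a shift and 0.12 rad for a turn. A row lasts 1/12 s, in which the tool goes at most 41.7 mm and 7.16 degrees, less where a joint would pass 70% of its speed; a pose out of reach is approached as far as the arm can. A call with a number of a shift or a turn outside -1 to 1 is refused whole. A call with a gripper value outside its range is refused whole. The fingers move at their own pace and stop on an object; the grip force is fixed at half the most. Time passes only in rows, so rows that do not move let the fingers close, or fill a call up. It gives the time, the measured TCP pose, the force, the opening and the grip force at its end, in the units of the state.
- bot.get_obs(): the state, without advancing time (a new reading comes with each control period).
- bot.capture(name): name is "scene" or "side" or "wrist"; returns the picture (400x640x3 uint8, blue, green, red); there is no depth.
- bot.camera_params(name): a dict with "fovy" (degrees; the focal length in pixels is half the picture's height over the tangent of half this angle, whatever the lens; pixels are square), "cx", "cy" (the principal point, pixels), "camera_from_world" (4x4, takes a point from world to camera coordinates). Camera axes: x right, y down, z forward; pixel columns grow to the right and rows downward; lengths in mm; the calibration is good to about 2 mm. A picture is of the moment at which its call begins: read the wrist's pose just before it. camera_params takes no time and is no camera call; for the wrist camera it gives the pose at the moment of the call.
- bot.close_job(): hands the job in; it is judged then, once.
The state is a dict: "time": time; "joint_positions": joint angles; "dq": joint speeds; "tau": joint torques, N m; "tool_pos": TCP position; "tcp_rot": TCP orientation; "contact_force": force on the tool from outside, world axes, zero at the start; "moment": the same for the moment, N m; "grip_width": finger opening in mm; "finger_force": force on a finger pad.
Only numpy, scipy, OpenCV 4.12 (cv2) and the standard library are available. Lean on these libraries where they do the work, as an engineer would, in place of code of your own. Each camera call takes 0.05 s, during which the arm holds its last target. There are 200 camera calls.

## Task

Spot the last screw position on the upturned round table top. Pull the slim long-nosed marker up out of its cap in the cap block, put its nose down through the one batten slot that has no screw yet, and press the nib lightly on the wood at the middle of the slot, marker upright, so that the sprung nib gives but is not jammed hard. Finish like that, still gripping the marker with its nib pressed to the wood, and leave the other things where they are.

Things in the scene. Friction and masses are not known exactly. Their poses are not given: they have to be found in the camera images.
- marker: Slim round marker standing nib down in a cap. Origin: centre of its shoulder, which sits on the cap rim; z up the barrel. Aluminium barrel 18 mm thick, 100 mm tall above the origin, then a 6 mm tail plug. Below: collar to 20 mm down (15 mm thick), steel nose tube 7 mm thick to 50 mm down (last 3 mm tapered to 4 mm), nib to 56 mm. 50 g.
- marker_grip (a point): Point on the slim marker's axis 70 mm above its shoulder (36 mm below its tail end), a good place to grip the barrel. Axes as the marker's. The marker is snapped into its cap: a straight upward pull of about 6 N frees it in the first 4 mm; its nib is clear of the cap rim after 56 mm.
- nib_tip (a point): Tip of the slim marker's grey nib, 3 mm thick: the point to press on the wood. 56 mm below the marker's shoulder while the nib is free. Axes as the marker's.
- nib (a joint): How far the slim marker's sprung nib is pushed into the nose: 0 free, 0.005 m fully in. It takes 1.5 N to start it and about 6 N to push it fully in; after that it is hard.
- cap_block: Timber offcut fixed to the bench, 60 (x) by 160 (y) by 64 mm high, origin under its centre. Two black caps are let into its top at y = -40 and +40 mm; their rims are 25 mm wide and 70 mm above the bench. The slim marker stands in one, the broad marker in the other; which is which varies.
- tabletop: Upturned round table top, 320 mm wide, on rubber pucks, immovable, at any yaw. Origin at bench height under its centre; wood face 42 mm up. Two paler battens along x, 220 x 45 x 18 mm, at y = -65 and +65 mm, upper faces 60 mm up, each with slots at x = -80 and +80 mm. Screws with washers (17 mm wide, 5 mm high) fill three slots and the batten middles; the slot at (+80, +65) is empty.
- slot (a point): Centre of the mouth of the empty slot, level with the batten's upper face. x along the slot (28 mm long, rounded ends), y across it (9 mm wide, 2 mm more than the nose), z up. It goes through the batten: the wood to be marked is 18 mm below.
- broad_marker: Broad marker in the other cap, same aluminium, barrel 30 mm thick and 78 mm tall above its shoulder, then a 6 mm tail plug. Origin at the centre of its shoulder, z up. To be left in its cap.
- tape_measure: Black tape measure standing on the bench, 74 x 42 x 62 mm, origin under its centre. To be left alone.
- screwdriver: Screwdriver lying on the bench, 200 mm long along its x axis, 26 mm thick wooden handle, origin under its middle. To be left alone.
- screw_tub: Grey open tub with screws, 80 x 60 x 40 mm, origin under its centre. To be left alone.
There are look-alikes about, which are no part of the job. Leave any pink or red look-alike of the cap_block alone.

How it is judged:
By the outcome, as a careful person would: the job done as asked, in the order asked, and still so for the second after the job is handed in, while the arm keeps its last pose, push and grip.
It also fails if it takes over 35 s, if anything falls off the work surface, if the arm or the gripper's body presses on something with over 40 N, if the wrist force passes 120 N, or if a joint passes its speed limit or range.

## Working session

There is one attempt and no reset: what is moved stays moved. The work goes in short steps, Python scripts to look and compute and a shell command to move; the robot and the scene stay as the last step left them, time stands still between calls to the robot, and variables do not carry over. Pictures are saved under pics/ and viewed, at most 10 in all, crops included, and the job is handed in when it is done.

```bash
mkdir -p pics
cat > h.py <<'E'
import numpy as np, cv2
from plant import bot
def cam(n):
    p=bot.camera_params(n); im=bot.capture(n); return im,p
def f(p): return 200/np.tan(np.radians(p["fovy"])/2)
def ray(p,u,v):
    T=np.array(p["camera_from_world"]); R=T[:3,:3]; c=-R.T@T[:3,3]
    d=R.T@np.array([(u-p["cx"])/f(p),(v-p["cy"])/f(p),1]); return c,d
def plane(p,u,v,z):
    c,d=ray(p,u,v); return c+d*(z-c[2])/d[2]
def proj(p,X):
    T=np.array(p["camera_from_world"]); q=T[:3,:3]@np.array(X)+T[:3,3]
    return q[0]/q[2]*f(p)+p["cx"],q[1]/q[2]*f(p)+p["cy"]
E
python3 - <<'E'
from h import *
for n in("scene","side","wrist"):
    im,p=cam(n); cv2.imwrite(f"pics/{n}0.png",im); c,_=ray(p,0,0); print(n,c.round(),p["fovy"],p["cx"],p["cy"])
o=bot.get_obs(); print(o["time"],o["tool_pos"],o["tcp_rot"],o["grip_width"])
E
```

```text
scene [1154.  805.  758.] 48.81135269222776 327.25463998393377 201.15778035690877
side [  466. -1157.   856.] 47.663956557855066 315.32373761173966 199.2130174698888
wrist [125. 515. 383.] 60.02577391257196 323.40720987566505 199.80596793100264
0.15 [193.01933187 487.92162412 243.20104938] [-3.14041785e+00 -1.44181752e-04  2.76481125e+00] 91.38375605559693
```

View pics/scene0.png

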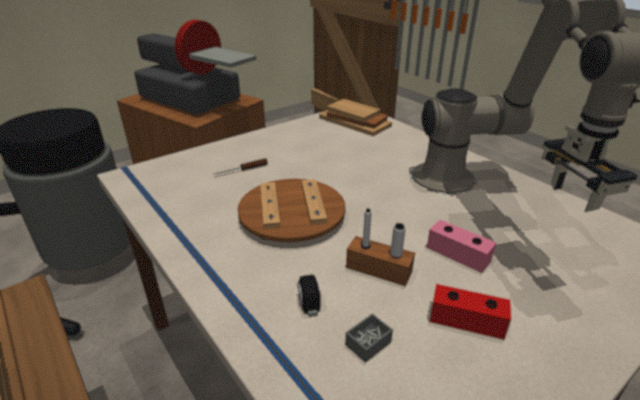

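View pics/side0.png

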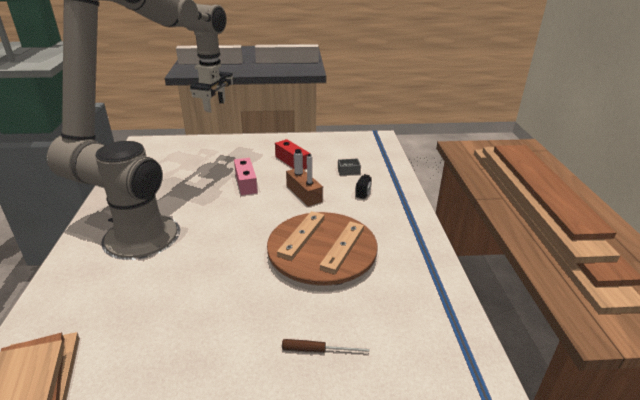

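Candidates for the marker (scene pixels): the thin barrel at (367,228) and the thick barrel at (398,240), both in the brown block at (380,258). The empty pink block at (461,245) and red block at (470,310) are look-alikes. I choose the thin one at (367,228), which is (310,170) in side, and check it in close crops.

Run:
```python
from h import *
a=cv2.imread("pics/scene0.png")[170:290,230:430]; b=cv2.imread("pics/side0.png")[145:295,260:385]
a=cv2.resize(a,None,fx=2.5,fy=2.5,interpolation=3)
a=cv2.resize(cv2.imread("pics/scene0.png")[170:290,230:430],(800,480),interpolation=2)[:,:]
b=cv2.resize(cv2.imread("pics/side0.png")[145:295,260:385],(500,600),interpolation=2)
cv2.imwrite("pics/a1.png",a); cv2.imwrite("pics/b1.png",b)
```

```text
(no output)
```

View pics/a1.png

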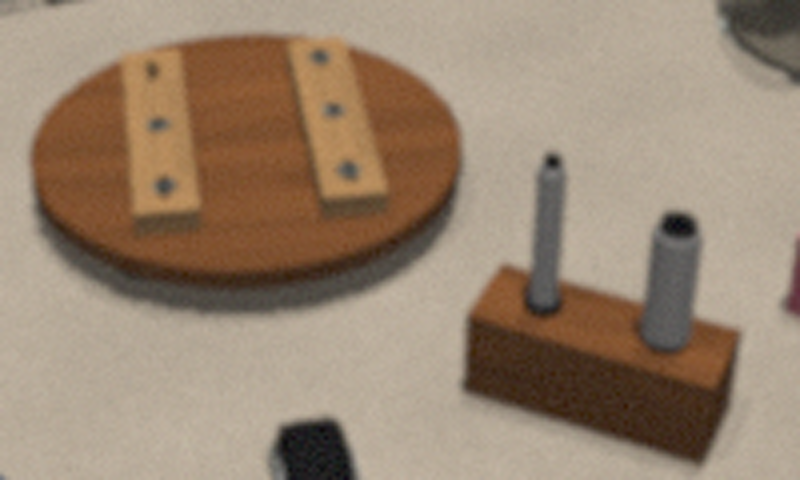

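View pics/b1.png

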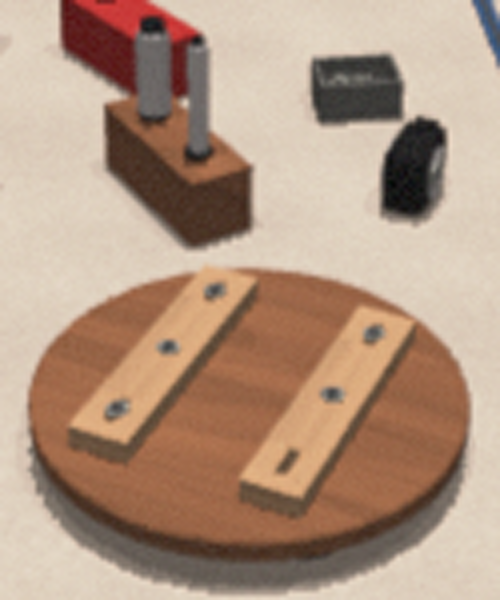

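The crops confirm it. The slim marker has its tail at scene (368,210) and side (309,155), and its shoulder at scene (366,245) and side (310,183). The one screwless slot is at scene (268,187) and side (332,260). Next I triangulate these.

```bash
cat >> h.py <<'E'
def tri(obs):
    A=np.zeros((3,3));b=np.zeros(3)
    for p,u,v in obs:
        c,d=ray(p,u,v); d=d/np.linalg.norm(d); M=np.eye(3)-np.outer(d,d); A+=M;b+=M@c
    return np.linalg.solve(A,b)
E
python3 - <<'E'
from h import *
S,D=bot.camera_params("scene"),bot.camera_params("side")
s=lambda u,v:(230+(u+.5)/4-.5,170+(v+.5)/4-.5); d=lambda u,v:(260+(u+.5)/4-.5,145+(v+.5)/4-.5)
def go(n,a,b,z):
    a=s(*a);b=d(*b); print(n,tri([(S,*a),(D,*b)]).round(1),plane(S,*a,z)[:2].round(1),plane(D,*b,z)[:2].round(1))
go("tail",(553,160),(196,41),176); go("shoulder",(543,300),(199,153),70); go("broadtail",(678,223),(151,24),154)
go("slot",(152,70),(288,460),60); go("mid",(158,124),(332,394),63); go("end",(165,186),(373,333),63)
go("o1",(320,57),(117,408),63);go("o2",(333,110),(168,346),63);go("o3",(349,170),(215,290),63)
W=bot.camera_params("wrist");T=np.array(W["camera_from_world"]); o=bot.get_obs()
print(T.round(3))
E
```

```text
tail [531.5 178.9 171.6] [535.4 183.5] [531.6 169.5]
shoulder [532.7 178.5  65. ] [535.1 182.9] [533.6 168.3]
broadtail [496.7 251.5 151.6] [499.  253.6] [496.7 246.5]
slot [ 572.5 -222.    59.3] [ 572.5 -221. ] [ 572.9 -223.3]
mid [ 610.2 -152.9   59.6] [ 612.1 -148.2] [ 610.2 -157.7]
end [648.8 -82.   59.4] [650.5 -77.3] [648.7 -87.4]
o1 [ 458.2 -159.2   59.2] [ 461.1 -154.2] [ 458.9 -164.5]
o2 [496.8 -89.9  59.8] [499.3 -85.9] [497.1 -94.6]
o3 [535.3 -19.7  59.4] [537.7 -15.5] [535.6 -25.4]
[[ 3.68000e-01  9.30000e-01 -2.00000e-03 -5.23826e+02]
 [ 8.96000e-01 -3.54000e-01  2.69000e-01 -3.33640e+01]
 [ 2.49000e-01 -1.01000e-01 -9.63000e-01  3.89777e+02]
 [ 0.00000e+00  0.00000e+00  0.00000e+00  1.00000e+00]]
```

```bash
python3 -m pendant '[[[0.57,-0.52,0],[0,0,-0.31],1],[[0.57,-0.52,0],[0,0,-0.31],1],[[0.57,-0.52,0],[0,0,-0.31],1],[[0.57,-0.52,0],[0,0,-0.31],1],[[0.57,-0.52,0],[0,0,-0.31],1],[[0.57,-0.52,0],[0,0,-0.31],1],[[0.57,-0.52,0],[0,0,-0.31],1],[[0.57,-0.52,0],[0,0,-0.31],1],[[0.57,-0.52,0],[0,0,-0.31],1],[[0.57,-0.52,0],[0,0,-0.31],1]]'
python3 -m pendant '[[[0.57,-0.52,0],[0,0,-0.31],1],[[0.57,-0.52,0],[0,0,-0.31],1],[[0.57,-0.52,0],[0,0,-0.31],1],[[0.57,-0.52,0],[0,0,-0.31],1],[[0.57,-0.52,0],[0,0,-0.31],1],[[0.57,-0.52,0],[0,0,-0.31],1],[[0.57,-0.52,0],[0,0,-0.31],1],[[0.57,-0.52,0],[0,0,-0.31],1],[[0,0,0],[0,0,-0.31],1],[[0,0,0],[0,0,-0.31],1]]'
python3 - <<'E'
from h import *
im,p=cam("wrist"); cv2.imwrite("pics/w1.png",im); o=bot.get_obs(); print(o["time"],o["tool_pos"],o["tcp_rot"],o["contact_force"])
for z in(176,70): print(proj(p,[532,179,z]))
E
```

```text
time: 0.98
tool_pos: [364.8, 331.2, 243.5]
tcp_rot: [-3.141, -0.0, 2.391]
contact_force: [-0.5, 0.0, -0.8]
grip_width: 91.8
finger_force: 0.0
time: 1.82
tool_pos: [501.7, 206.2, 243.1]
tcp_rot: [-3.141, -0.0, 2.017]
contact_force: [-0.4, 0.5, -0.4]
grip_width: 91.5
finger_force: 0.0
1.8667 [501.30546377 206.69003185 243.21533413] [-3.14076686e+00 -1.88823942e-04  2.01539445e+00] [0.84890267 0.30898839 0.52498511]
(np.float64(347.73587256933916), np.float64(275.55678501001233))
(np.float64(340.47102857392815), np.float64(222.30835747918215))
```

View pics/w1.png

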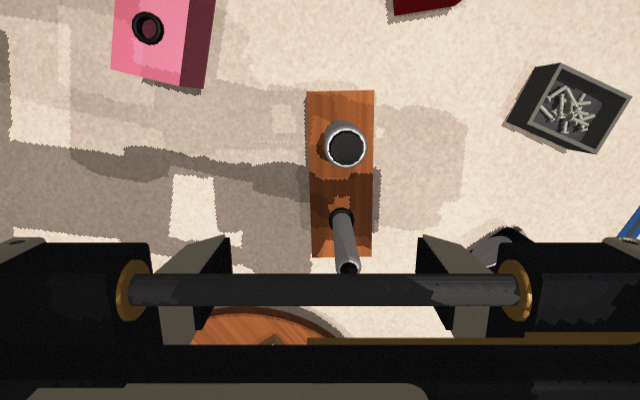

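The wrist picture shows the slim barrel with its tail near (348,268) and its cap rim near (341,218), close to the predicted pixels. I use these to refine the position.

Run:
```python
from h import *
p=bot.camera_params("wrist")
print(plane(p,341,218,70),plane(p,348,268,176),plane(p,348,147,154))
im=cv2.imread("pics/w1.png"); cv2.imwrite("pics/w1c.png",cv2.resize(im[190:290,290:400],None,fx=5,fy=5,interpolation=2))
```

```text
[530.04802597 183.54190718  70.        ] [529.2284596 184.4002784 176.       ] [496.29694308 253.50858594 154.        ]
```

View pics/w1c.png

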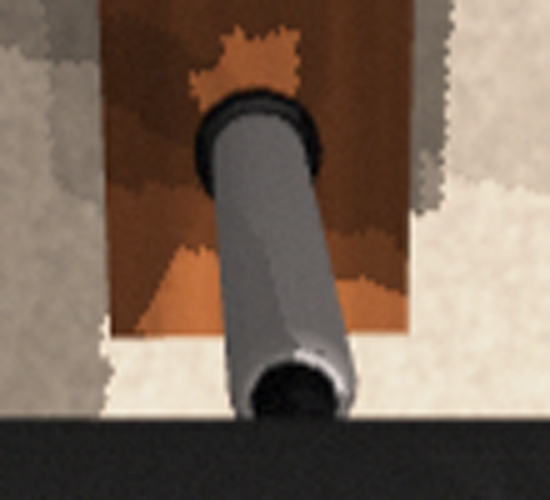

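Refined marker axis: about (530.8, 181.5). I move over it and go down to grip height (TCP z 138), then close.

```bash
python3 -m pendant '[[[0.245,-0.208,0],[0,0,0],1],[[0.245,-0.208,0],[0,0,0],1],[[0.245,-0.208,0],[0,0,0],1],[[0.245,-0.208,0],[0,0,0],1],[[0,0,-0.7],[0,0,0],1],[[0,0,-0.7],[0,0,0],1],[[0,0,-0.7],[0,0,0],1],[[0,0,-0.7],[0,0,0],1],[[0,0,-0.7],[0,0,0],1],[[0,0,0],[0,0,0],1]]'
python3 - <<'E'
from h import *
im,p=cam("wrist"); cv2.imwrite("pics/w2.png",im)
o=bot.get_obs(); print(o["tool_pos"],proj(p,[530.8,181.5,70]))
E
```

```text
time: 2.7
tool_pos: [528.6, 181.4, 134.7]
tcp_rot: [-3.134, -0.002, 2.021]
contact_force: [-1.5, -0.8, -0.6]
grip_width: 91.8
finger_force: 0.0
[529.60274142 181.72200576 136.94299973] (np.float64(328.08042530583714), np.float64(224.5327461561264))
```

View pics/w2.png

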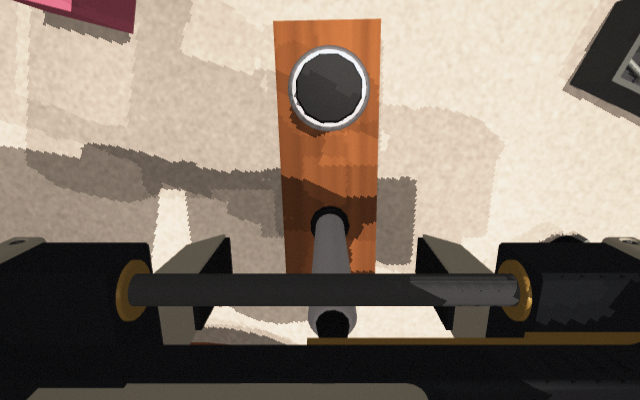

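The slim barrel stands between the open fingers, with its tail at (333,322) and its rim at (329,225). I check the offset against the TCP.

Run:
```python
from h import *
p=bot.camera_params("wrist"); o=bot.get_obs(); t=o["tool_pos"]
for q in [plane(p,329.5,225,70),plane(p,333,322,176)]:
    print(q, "along close",(q-t)[:2]@[np.sin(2.017),-np.cos(2.017)])
print(t,o["tcp_rot"])
```

```text
[533.30587391 181.26062946  70.        ] along close 3.1414615742734266
[531.72051602 184.43587367 176.        ] along close 3.081580727796457
[529.60274142 181.72200576 136.94299973] [-3.13719959e+00 -1.05856405e-03  2.02071821e+00]
```

```bash
python3 -m pendant '[[[0.05,0.02,0],[0,0,0],1],[[0,0,0],[0,0,0],-1],[[0,0,0],[0,0,0],-1],[[0,0,0],[0,0,0],-1],[[0,0,0],[0,0,0],-1],[[0,0,0],[0,0,0],-1],[[0,0,0],[0,0,0],-1],[[0,0,0],[0,0,0],-1],[[0,0,0],[0,0,0],-1],[[0,0,0],[0,0,0],-1]]'
```

```text
time: 3.58
tool_pos: [531.8, 183.0, 138.7]
tcp_rot: [3.142, 0.0, 2.021]
contact_force: [-0.1, 0.5, -0.7]
grip_width: 36.4
finger_force: 0.0
```

```bash
python3 -m pendant '[[[0,0,0],[0,0,0],-1],[[0,0,0],[0,0,0],-1],[[0,0,0],[0,0,0],-1],[[0,0,0],[0,0,0],-1],[[0,0,0],[0,0,0],-1],[[0,0,0],[0,0,0],-1],[[0,0,0],[0,0,0],-1],[[0,0,0],[0,0,0],-1],[[0,0,0],[0,0,0],-1],[[0,0,0],[0,0,0],-1]]'
```

```text
time: 4.42
tool_pos: [531.8, 183.0, 138.7]
tcp_rot: [3.142, -0.0, 2.021]
contact_force: [-0.0, 0.5, -0.5]
grip_width: 17.4
finger_force: 30.0
```

Gripped. Now I pull straight up.

```bash
python3 -m pendant '[[[0,0,0.06],[0,0,0],-1],[[0,0,0.06],[0,0,0],-1],[[0,0,0.06],[0,0,0],-1],[[0,0,0.1],[0,0,0],-1],[[0,0,0.3],[0,0,0],-1],[[0,0,0.5],[0,0,0],-1],[[0,0,0.5],[0,0,0],-1],[[0,0,0.5],[0,0,0],-1],[[0,0,0.5],[0,0,0],-1],[[0,0,0.3],[0,0,0],-1]]'
python3 - <<'E'
from h import *
a,p=cam("scene"); b,q=cam("side"); o=bot.get_obs(); t=o["tool_pos"];print(o["time"],t,o["tcp_rot"],o["contact_force"],o["grip_width"])
# marker shoulder height expected = t-70+2 ; nib z
def crop(im,p):
    u,v=map(int,proj(p,t-[0,0,80])); u=min(max(u,50),589);v=min(max(v,50),349); print(u-50,v-50); return cv2.resize(im[v-50:v+50,u-50:u+50],(400,400),interpolation=2)
cv2.imwrite("pics/lift.png",np.hstack([crop(a,p),crop(b,q)]))
E
```

```text
time: 5.25
tool_pos: [532.6, 183.2, 228.0]
tcp_rot: [3.138, 0.001, 2.021]
contact_force: [-0.2, 0.2, -0.5]
grip_width: 17.1
finger_force: 30.0
5.35 [532.80464807 183.22802583 227.51838134] [3.13715644e+00 1.15312703e-03 2.02082868e+00] [ 0.19142659 -0.20206846 -0.47406386] 17.335873928441508
317 169
258 110
```

View pics/lift.png

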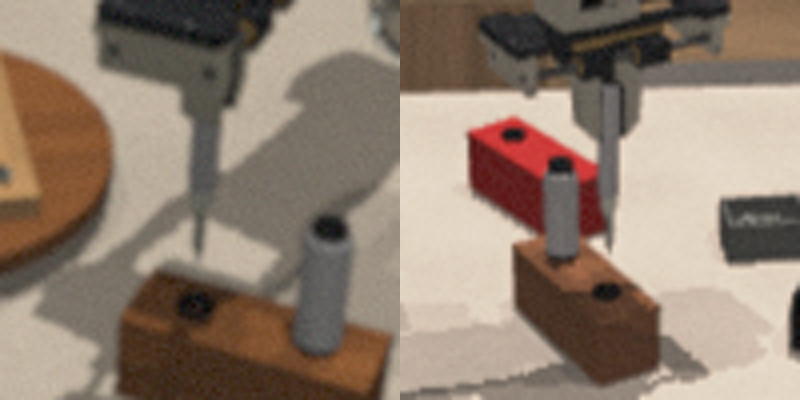

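The marker is out of its cap: nib at scene (367,233) and side (311,172), upright, and the broad marker is undisturbed. Now I carry it to just beside the slot.

```bash
python3 -m pendant '[[[0.077,-0.4,0],[0,0,0],-1],[[0.077,-0.7,0],[0,0,0],-1],[[0.077,-0.7,0],[0,0,0],-1],[[0.077,-0.7,0],[0,0,0],-1],[[0.077,-0.7,0],[0,0,0],-1],[[0.077,-0.7,0],[0,0,0],-1],[[0.077,-0.7,0],[0,0,0],-1],[[0.077,-0.7,0],[0,0,0],-1],[[0.077,-0.7,0],[0,0,0],-1],[[0.077,-0.7,0],[0,0,0],-1]]'
python3 -m pendant '[[[0.077,-0.7,0],[0,0,0],-1],[[0.077,-0.7,0],[0,0,0],-1],[[0.077,-0.7,0],[0,0,0],-1],[[0.077,-0.7,0],[0,0,0],-1],[[0.077,-0.7,0],[0,0,0],-1],[[0.077,-0.7,0],[0,0,0],-1],[[0.077,-0.7,0],[0,0,0],-1],[[0.077,-0.7,0],[0,0,0],-1],[[0.077,-0.7,0],[0,0,0],-1],[[0.077,-0.4,0],[0,0,0],-1]]'
python3 -m pendant '[[[0,0,-0.15],[0,0,0],-1],[[0,0,-0.15],[0,0,0],-1],[[0,0,-0.15],[0,0,0],-1],[[0,0,-0.15],[0,0,0],-1],[[0,0,0],[0,0,0],-1],[[0,0,0],[0,0,0],-1],[[0,0,0],[0,0,0],-1],[[0,0,0],[0,0,0],-1],[[0,0,0],[0,0,0],-1],[[0,0,0],[0,0,0],-1]]'
python3 - <<'E'
from h import *
im,p=cam("wrist"); cv2.imwrite("pics/w3.png",im); o=bot.get_obs(); t=o["tool_pos"];print(o["time"],t,o["tcp_rot"],o["contact_force"],o["grip_width"])
print(proj(p,t-[0,0,125]),proj(p,[572.5,-222,60]))
cv2.imwrite("pics/w3c.png",cv2.resize(im[130:280,230:430],None,fx=4,fy=4,interpolation=2))
E
```

```text
time: 6.18
tool_pos: [554.3, -19.9, 223.9]
tcp_rot: [-3.14, -0.001, 2.02]
contact_force: [0.5, 0.5, -0.6]
grip_width: 17.5
finger_force: 30.0
time: 7.02
tool_pos: [577.1, -221.8, 223.7]
tcp_rot: [-3.14, -0.001, 2.019]
contact_force: [1.3, -0.8, -0.9]
grip_width: 17.2
finger_force: 30.0
time: 7.85
tool_pos: [578.1, -218.9, 207.4]
tcp_rot: [3.141, 0.0, 2.021]
contact_force: [0.2, -0.2, 0.4]
grip_width: 17.6
finger_force: 30.0
7.9 [ 578.12949239 -218.97298268  207.35282947] [3.14123631e+00 3.35427666e-04 2.02081857e+00] [ 0.05813934 -0.64871246 -0.63333773] 17.312677573723263
(np.float64(323.952196967123), np.float64(197.59221264329605)) (np.float64(316.4740193607239), np.float64(191.00407552899298))
```

View pics/w3c.png

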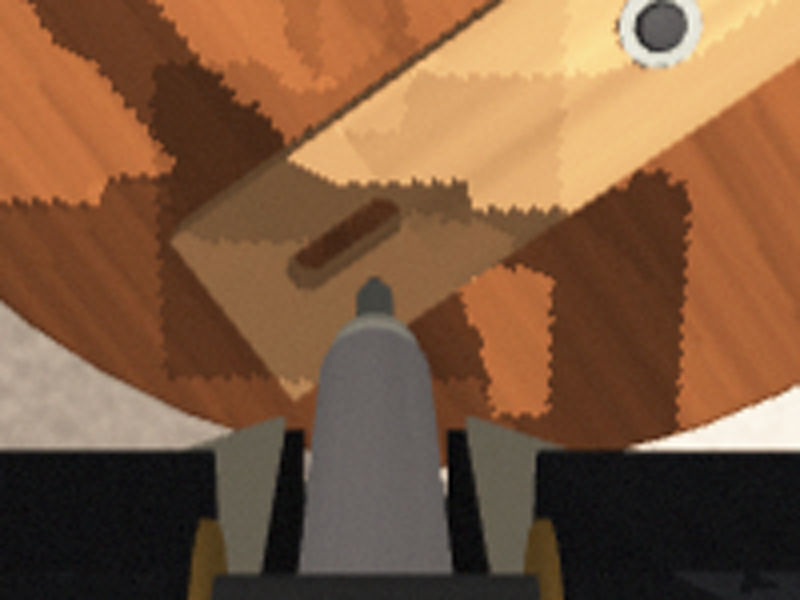

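The wrist crop shows the slot mouth centred at crop (347,241), which is picture (316.5,190). The nib end is at crop (375,283), picture about (323.5,200.5). I work out the relative shift in the same view.

Run:
```python
from h import *
p=bot.camera_params("wrist"); t=bot.get_obs()["tool_pos"]
n=plane(p,323.5,200.7,t[2]-125); s=plane(p,316.5,190.2,60)
print(n,s,s-n,t)
l=plane(p,*(230+289/4,130+278/4),60); r=plane(p,*(230+400/4,130+205/4),60); print(r-l,np.linalg.norm(r-l))
```

```text
[ 578.86774486 -221.45094253   82.35282947] [ 572.16055755 -221.36355257   60.        ] [ -6.70718731   0.08738996 -22.35282947] [ 578.12949239 -218.97298268  207.35282947]
[14.453242   24.85892336  0.        ] 28.755213000682964
```

```bash
python3 -m pendant '[[[-0.11,0,0],[0,0,0],-1],[[-0.11,0,0],[0,0,0],-1],[[0,0,-0.1],[0,0,0],-1],[[0,0,-0.1],[0,0,0],-1],[[0,0,-0.1],[0,0,0],-1],[[0,0,-0.1],[0,0,0],-1],[[0,0,-0.1],[0,0,0],-1],[[0,0,0],[0,0,0],-1],[[0,0,0],[0,0,0],-1],[[0,0,0],[0,0,0],-1]]'
python3 - <<'E'
from h import *
im,p=cam("wrist"); cv2.imwrite("pics/w4.png",im); o=bot.get_obs(); t=o["tool_pos"];print(o["time"],t,o["tcp_rot"],o["contact_force"],o["grip_width"])
a=cv2.resize(im[155:255,260:390],(520,400),interpolation=2)
s,q=cam("side"); b=cv2.resize(s[225:295,305:354],(280,400),interpolation=2)
cv2.imwrite("pics/w4c.png",np.hstack([a,b])); cv2.imwrite("pics/s4.png",s)
print(proj(p,[572.16,-221.36,60]))
E
```

```text
time: 8.73
tool_pos: [571.6, -219.0, 192.2]
tcp_rot: [3.141, 0.0, 2.021]
contact_force: [-0.3, -0.5, -0.5]
grip_width: 17.1
finger_force: 30.0
8.7833 [ 571.57365999 -219.00471573  192.28540175] [3.14133336e+00 2.56276103e-04 2.02083649e+00] [ 0.24667749  0.49877013 -1.50575447] 17.310491596311653
(np.float64(323.43752402547966), np.float64(198.14115492776935))
```

View pics/w4c.png

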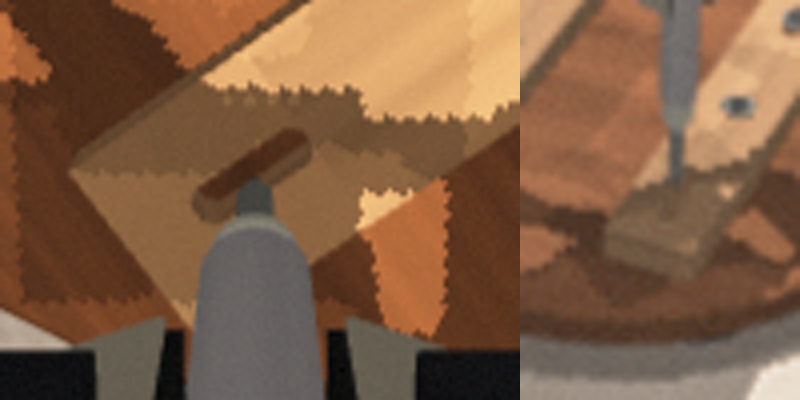

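The nib end is at crop (258,186), just above the slot mouth, whose centre is at crop (252,175). I compute the remaining offset.

Run:
```python
from h import *
p=bot.camera_params("wrist"); q=bot.camera_params("side"); t=bot.get_obs()["tool_pos"]; z=t[2]-125
n=plane(p,260+258.5/4-.5,155+186/4-.5,z); s=plane(p,260+252.5/4-.5,155+175/4-.5,60); d=(s-n)[:2]
print("wrist",d,"along",d@[.5,.866],"across",d@[-.866,.5])
ns=plane(q,332.2,257,z); ss=plane(q,331.6,259.6,60); d=(ss-ns)[:2]; print("side",ns,ss,d,"across",d@[-.866,.5])
# nib detection in side (numbers): grey low-saturation column
S=cv2.imread("pics/s4.png"); h=cv2.cvtColor(S,cv2.COLOR_BGR2HSV)
for v in range(246,262): 
    r=h[v,325:340,1]; print(v,r)
```

```text
wrist [-1.20168516 -0.30745282] along -0.8670967178138105 across 0.8869329362313274
side [ 574.52015531 -221.20155647   67.33560125] [ 572.88588234 -223.17448469   60.        ] [-1.63427297 -1.97292822] across 0.4288162810934819
246 [133 132 136 138 130  83  24  28  37  74 102 106 107 104 104]
247 [137 137 139 139 136 118  40  26  58 100 110 109 107 106 107]
248 [137 139 134 136 138 127  58  18  70 109 111 109 106 111 108]
249 [137 135 136 137 129 114  65  23  66 110 109 109 110 107 109]
250 [137 134 136 133 122 109  60  14  67 109 107 108 107 111 107]
251 [140 137 138 125 112 103  60  23  77 112 108 106 107 108 107]
252 [132 138 128 114 111 103  64  22  82 109 106 107 111 108 108]
253 [136 132 117 108 110 106  54  26  75 107 108 109 107 109 107]
254 [137 126 115 109 105 103  62  28  61  99 108 109 107 106 104]
255 [128 113 108 109 110 102  56  23  63 100 110 104 104  99 103]
256 [117 109 112 108 105  96  60  43  84 103 108 104 102 102 103]
257 [116 104 105 102  99 100  77  63  96 108 101  97 100 107 105]
258 [ 99 101 104 111 103 104 102  94 106 102 103 104 107 105 107]
259 [ 98 106 104  94 106 107 107 104 100 100 103 107 108 107 106]
260 [ 99  97  98 104  97 102 102 106 100 109 107 108 101 104 111]
261 [102 105  99 106 105  99 104 100 107 102 109 107 109 103  98]
```

```bash
python3 -m pendant '[[[-0.04,-0.02,0],[0,0,0],-1],[[0,0,0],[0,0,0],-1],[[0,0,-0.07],[0,0,0],-1],[[0,0,-0.07],[0,0,0],-1],[[0,0,-0.07],[0,0,0],-1],[[0,0,-0.07],[0,0,0],-1],[[0,0,-0.07],[0,0,0],-1],[[0,0,0],[0,0,0],-1],[[0,0,0],[0,0,0],-1],[[0,0,0],[0,0,0],-1]]'
python3 - <<'E'
from h import *
o=bot.get_obs(); print(o["tool_pos"],o["contact_force"],o["moment"])
E
```

```text
time: 9.67
tool_pos: [570.3, -219.6, 181.7]
tcp_rot: [3.141, 0.0, 2.021]
contact_force: [-0.6, -0.4, -0.4]
grip_width: 17.4
finger_force: 30.0
[ 570.2997673  -219.59449692  181.65125573] [-0.56276716 -0.35404124 -0.40218227] [-0.03205134  0.03268469 -0.00745319]
```

```bash
python3 -m pendant '[[[0,0,-0.07],[0,0,0],-1],[[0,0,-0.07],[0,0,0],-1],[[0,0,0],[0,0,0],-1],[[0,0,0],[0,0,0],-1],[[0,0,0],[0,0,0],-1],[[0,0,0],[0,0,0],-1],[[0,0,0],[0,0,0],-1],[[0,0,0],[0,0,0],-1],[[0,0,0],[0,0,0],-1],[[0,0,0],[0,0,0],-1]]'
python3 - <<'E'
from h import *
o=bot.get_obs(); print(o["tool_pos"],o["contact_force"],o["moment"])
E
```

```text
time: 10.5
tool_pos: [570.3, -219.6, 177.5]
tcp_rot: [3.141, 0.0, 2.021]
contact_force: [0.6, -0.7, -0.5]
grip_width: 17.2
finger_force: 30.0
[ 570.26508264 -219.58347128  177.46915213] [ 0.61888593 -0.72073519 -0.51599713] [-0.06575606  0.03299279 -0.00665172]
```

```bash
python3 -m pendant '[[[0,0,-0.05],[0,0,0],-1],[[0,0,-0.05],[0,0,0],-1],[[0,0,-0.05],[0,0,0],-1],[[0,0,-0.05],[0,0,0],-1],[[0,0,-0.05],[0,0,0],-1],[[0,0,-0.05],[0,0,0],-1],[[0,0,0],[0,0,0],-1],[[0,0,0],[0,0,0],-1],[[0,0,0],[0,0,0],-1],[[0,0,0],[0,0,0],-1]]'
python3 - <<'E'
from h import *
im,p=cam("wrist"); o=bot.get_obs(); print(o["tool_pos"],o["contact_force"],o["moment"])
cv2.imwrite("pics/w5.png",im);
E
```

```text
time: 11.33
tool_pos: [570.3, -219.6, 168.5]
tcp_rot: [3.141, 0.0, 2.021]
contact_force: [0.8, -0.4, 0.8]
grip_width: 17.5
finger_force: 30.0
[ 570.30067293 -219.59809735  168.55907157] [ 0.31772807  0.31428112 -1.21457531] [-0.0669837   0.00094683 -0.04313012]
```

```bash
python3 -m pendant '[[[0,0,-0.05],[0,0,0],-1],[[0,0,-0.05],[0,0,0],-1],[[0,0,0],[0,0,0],-1],[[0,0,0],[0,0,0],-1],[[0,0,0],[0,0,0],-1],[[0,0,0],[0,0,0],-1],[[0,0,0],[0,0,0],-1],[[0,0,0],[0,0,0],-1],[[0,0,0],[0,0,0],-1],[[0,0,0],[0,0,0],-1]]'
cat > r.py <<'E'
from h import *
P=[];F=[];M=[]
for i in range(6):
    bot.capture("scene"); o=bot.get_obs(); P.append(o["tool_pos"]);F.append(o["contact_force"]);M.append(o["moment"])
print(o["time"],np.mean(P,0).round(2),np.mean(F,0).round(2),np.mean(M,0).round(3))
E
python3 r.py
```

```text
time: 12.22
tool_pos: [570.3, -219.6, 165.5]
tcp_rot: [3.141, 0.0, 2.021]
contact_force: [-0.0, 0.3, 2.4]
grip_width: 17.2
finger_force: 30.0
12.5167 [ 570.32 -219.6   165.48] [0.48 0.19 2.08] [-0.087 -0.094  0.002]
```

```bash
python3 -m pendant '[[[0,0,-0.02],[0,0,0],-1],[[0,0,-0.02],[0,0,0],-1],[[0,0,0],[0,0,0],-1],[[0,0,0],[0,0,0],-1],[[0,0,0],[0,0,0],-1],[[0,0,0],[0,0,0],-1],[[0,0,0],[0,0,0],-1],[[0,0,0],[0,0,0],-1],[[0,0,0],[0,0,0],-1],[[0,0,0],[0,0,0],-1]]'; python3 r.py
python3 - <<'E'
from h import *
im,p=cam("wrist"); cv2.imwrite("pics/w6.png",im); h=cv2.cvtColor(im,cv2.COLOR_BGR2HSV)
print(proj(p,[572.16,-221.36,60]),proj(p,[572.16+7,-221.36+12.1,60]),proj(p,[572.16-7,-221.36-12.1,60]))
for v in range(182,216,2): print(v,h[v,300:350:2,2],h[v,300:350:2,1][::2])
E
```

```text
time: 13.35
tool_pos: [570.3, -219.6, 164.3]
tcp_rot: [3.141, 0.0, 2.021]
contact_force: [0.6, 0.5, 2.9]
grip_width: 17.4
finger_force: 30.0
13.65 [ 570.27 -219.58  164.26] [0.3 0.1 3.3] [-0.108 -0.118 -0.018]
(np.float64(325.3069779556754), np.float64(208.22450697202018)) (np.float64(341.13632276768305), np.float64(197.96579622539744)) (np.float64(309.7396718905029), np.float64(218.31339516817627))
182 [ 72  73  83 100  95 107 119 118 176 227 125 120 120 132 134 129 123 134
 132 115 119 130 109 116 108] [170 147 132 133 136 139 140 141 137 135 135 138 139]
184 [ 76  98  99  97 113 120 117 118 121 118 120 119 118 120 117 121 109 112
 115 110 106 109 112 113 115] [164 134 138 139 133 134 140 137 131 137 140 139 133]
186 [100  97 105 119 117 117 119 117 118 119 119 119 119 119 120 121 108 109
 109 109 107 110 113 114 116] [135 136 137 137 138 137 141 142 139 138 138 140 134]
188 [ 97 112 118 119 119 120 119 119 118 119 119 117 117 120 120 118 117 110
 109 109 110 115 116 118 117] [137 136 135 135 138 135 137 140 142 140 139 141 133]
190 [116 119 121 118 120 117 117 116 120 120 119 120 
[... 1339 characters left out ...]
7] [134 138 136 137 138  23  26 103 132 141 138 136 135]
208 [119 115 117 115 116 118 120 117  84  70  71  89  95  78  90 101  95  91
 118 144 142 142 144 142 138] [135 137 136 136 170  22  30  93 137 138 138 140 137]
210 [119 118 119 118 116 116 104  76  77 113 125 132 135 130 115 103 100 138
 142 143 145 143 143 145 142] [137 137 136 145 162  35  36  35 135 136 137 139 138]
212 [119 117 117 117 116  89  79  79 127 123 116 113 110 110 120 128 135 140
 141 144 142 142 145 143 142] [137 135 136 165  38  24  21  30 110 136 136 139 140]
214 [119 117 135 116 108 101  92 117 107 101 102 101 102 101 100 103 120 143
 141 143 143 142 143 144 144] [135 138 137 144  21  15  20  18  32 139 136 137 140]
```

Contact force is about 3.5 N, mid-range on the nib spring. The slot ends at columns 308 and 341 put the middle at about 324.5, with the nose at about 323.7, so it is centred. Handing in.

```bash
python3 -c "
from plant import bot
print(bot.close_job())"
```

```text
the job is handed in; nothing more can be done
None
```

The slim marker is out of its cap, upright in the empty slot within about 1 mm of its middle, and still gripped with its nib pressed on the wood at about 3.5 N (roughly half its spring travel); the job is handed in at about 14 s, with no verdict returned.

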